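# Index and seat the keyed dial of a DC isolator

## Task

The red dial of the grey isolator box is sitting up on the yellow locating pin. Push one of its black studs round with a fingertip until the notch in the dial's rim stands over the pin, then press the dial straight down until it is fully home, and come away. Do not lift the dial, and leave the tools and parts lying around where they are.

Things in the scene. Friction and masses are not known exactly. Their poses are not given: they have to be found in the camera images.
- axis (a point): On the dial's vertical axis, level with the locating pin's top, 74 mm above the bench; fixed to the isolator box: grey, 236 x 176 mm, bolted to the bench, lid face 60 mm above the bench, dial at the middle of the lid. The point's x axis points from the dial's axis directly away from the pin, z up. The box stands at another place and yaw each time.
- pin (a point): Top of the yellow locating pin, on the lid: a fixed bar 8 mm wide, 14 mm tall above the lid, lying radially from 44 to 62 mm from the dial's axis, so that its outer 10 mm can be seen from above beyond the dial's rim. The point is on its top face, 46 mm from the axis.
- notch (a point): Middle of the notch in the dial's rim, level with the dial's upper face, 46 mm from the axis. The notch is 14 mm wide with parallel sides, open at the rim, 12 mm deep radially (40 to 52 mm from the axis); a white line on the dial points to it. The dial can go down only with the notch over the pin, within about 3 mm sideways (0.065 rad).
- stud_a (a point): Top centre of one of the two upright black studs on the dial: 14 mm diameter, 22 mm tall above the dial's upper face (top 106 mm above the bench at the start), 38 mm from the axis. Seen from above, it stands a quarter turn clockwise from the notch.
- stud_b (a point): Top centre of the other stud, the same size, opposite stud_a: a quarter turn counter-clockwise from the notch, seen from above.
- hub (a point): Top centre of the black hub cap at the dial's middle: 28 mm diameter, 6 mm above the dial's face; 90 mm above the bench at the start, 80 mm when home; a good place to press. The dial: red disc, 104 mm diameter, 10 mm thick, upper face 84 mm above the bench at the start. It turns either way, stiffly (0.06 N m, 2 N at a stud), and stays where left without coasting.
- dial_down (a joint): How far the dial has gone down its shaft, in m: 0 while it sits on top of the pin, 0.010 fully home on the black seat ring, negative if lifted. It slides stiffly (about 5 N to move it, and it stays where it is left, even when the notch is over the pin).
- fuse: White ceramic cartridge fuse with brass ends, 22 mm diameter, 50 mm tall, standing loose on a corner of the isolator's lid about 110 mm from the dial's axis. Leave alone. Origin at the centre of its underside.
- capacitor: Blue can capacitor, 44 mm diameter, 76 mm tall with its terminals, standing loose on the bench beside the isolator. Leave alone. Origin at the centre of its underside.
- terminals: Green terminal block 75 x 30 x 32 mm, loose on the bench beside the isolator. Leave alone. Origin at the centre of its underside, x along its length.
- screwdriver: Screwdriver with a red handle, lying loose on the robot's right. Leave alone. x along its length.
- wrench: Steel wrench lying loose on the robot's right. Leave alone. x along its length.
- multimeter: Yellow multimeter 150 x 75 x 43 mm lying on its back on the robot's left. Leave alone. Origin at the centre of its underside.
- tape: Black roll of tape, 70 mm outer diameter, 19 mm tall, lying flat on the robot's left. Leave alone. Origin at the centre of its underside.

How it is judged:
By the outcome, as a careful person would: the job done as asked, in the order asked, and still so for the second after the job is handed in, with the robot touching nothing.
It also fails if it takes over 58 s, if anything falls off the work surface, if the arm or the gripper's body presses on something with over 40 N, if the wrist force passes 120 N, or if a joint passes its speed limit or range.

## Robot

A 6-joint arm with a two-finger parallel gripper is mounted at the origin on the work surface. World frame = base frame: x ahead of the robot, y to its left, z up, the work surface at z = 0. Lengths are in m, angles in rad, forces in N, time in s.
With the tool pointing down it reaches from about 0.25 to 0.775 m from the base axis. Payload 4 kg.
Tool frame: the origin (TCP) lies midway between the tips of the shut fingers; the grasp point (between the pads) lies 19 mm behind it (bot.hold_point_z is the distance from the TCP to the grasp point, in m); z points along the fingers, y is the direction in which the jaws open and shut (so a half turn about z gives the same grasp; the last joint's range is limited). The gripper opens to 94 mm and grips with 3 to 60 N. Pads are 16 mm wide; open, the fingers measure 119 mm over their backs; the gripper's body (75 mm by 177 mm) begins 78 mm behind the grasp point.
Start: joints at [-0.103, 0.087, 1.371, -0, 1.684, -0.103], TCP at [0.55, -0, 0.18] pointing down, gripper open.
Joint ranges: [-3.1, 3.1], [-0.76, 2.03], [0.27, 2.55], [-1.08, 4.22], [0.17, 2.65], [-2.57, 2.57]. Speed limits (rad/s): [2.79, 2.79, 3.14, 3.14, 3.14, 3.14].

## Interface

Orientations are given as a rotation vector (axis times angle).
In Python, from station import bot gives the robot as it stands.
- The arm moves only by the tool move_arm, never from a script. Its argument "increments" is a list of rows, each an object with "travel": the shift along the tool's x, y, z in m, a list of three; "twist": the turn about the tool's z in degrees; "claw": the finger opening in m, from 0 to 0.094. In form: [{"travel": [x, y, z], "twist": twist, "claw": claw}, ...]. A call has 1 to 5 rows; each row is the pose to reach, as a shift and turn from the pose measured when the call began, along the tool's axes at that moment; what a row does not reach only later rows make up. A row lasts 1/12 s, in which the tool goes at most 41.7 mm and 7.16 degrees, less where a joint would pass 70% of its speed; a pose out of reach is approached as far as the arm can. A call with a gripper value outside its range is refused whole. The fingers move at their own pace and stop on an object; "squeeze" is the grip in N (left out, the last holds). Time passes only in rows, so rows that repeat a pose let the fingers close. It gives the time, the measured TCP pose, the force and the opening at its end, in the units of the state.
- bot.observe(): the state, without advancing time (a new reading comes with each control period).
- bot.read_camera(name): name is "scene" or "side" or "wrist"; returns the picture (400x640x3 uint8, blue, green, red); there is no depth.
- bot.camera_model(name): a dict with "fov_y" (degrees; the focal length in pixels is half the picture's height over the tangent of half this angle, whatever the lens; pixels are square), "cx", "cy" (the principal point, pixels), "k1" (the pictures are not rectified: a ray, as slopes to the right and down, at radius r is drawn at 1 + k1 r^2 times it, then the intrinsics apply), "camera_from_world" (4x4, takes a point from world to camera coordinates). Camera axes: x right, y down, z forward; pixel columns grow to the right and rows downward; lengths in m; the calibration is good to about 2 mm. A picture is of the moment at which its call begins: read the wrist's pose just before it. camera_model takes no time and is no camera call; for the wrist camera it gives the pose at the moment of the call.
- bot.hand_in(): hands the job in, once; it reports no verdict.
The state is a dict: "t": time; "joint_positions": joint angles; "qd": joint speeds; "joint_efforts": joint torques, N m; "tcp_pos": TCP position; "tool_rot": TCP orientation; "wrist_force": force on the tool from outside, world axes, zero at the start; "wrist_torque": the same for the moment, N m; "grip_width": finger opening in m.
Only numpy, scipy, OpenCV 4.12 (cv2) and the standard library are available. Lean on these libraries where they do the work, as an engineer would, in place of code of your own. Each camera call takes 0.05 s, during which the arm holds its last target. There are 200 camera calls.

## Working session

There is one attempt and no reset: what is moved stays moved. The work goes in short steps, Python scripts to look and compute and a tool call to move; the robot and the scene stay as the last step left them, time stands still between calls to the robot, and variables do not carry over. Pictures are saved under pics/ and viewed, on a budget of 10 in all, crops included, one or two more only if the job needs it, and the job is handed in when it is done.

Besides the shell and the picture viewer there is one more tool, called in YAML: its name, and indented under it one key for each argument. move_arm: Moves the arm, as the interface text tells. Its arguments: {"type":"object","properties":{"increments":{"type":"array"},"squeeze":{"type":"number"}},"required":["increments"]}

```bash
mkdir -p pics; ls; cat > h.py <<'E'
import numpy as np, cv2
from station import bot
def ray(name,u,v,m=None):
    m=m or bot.camera_model(name); f=200/np.tan(np.radians(m["fov_y"])/2)
    d=np.array([(u-m["cx"])/f,(v-m["cy"])/f]); s=d.copy()
    for _ in range(20): s=d/(1+m["k1"]*(s@s))
    T=np.array(m["camera_from_world"]); R=T[:3,:3]
    return -R.T@T[:3,3], R.T@np.array([s[0],s[1],1])
def onz(name,u,v,z,m=None):
    o,d=ray(name,u,v,m); return o+d*(z-o[2])/d[2]
E
python3 - <<'E'
from h import *
o=bot.observe(); print(o)
for n in("scene","side","wrist"):
    m=bot.camera_model(n); print(n,m); cv2.imwrite(f"pics/{n}0.png",bot.read_camera(n))
E
```

```text
pics
{'t': 0.0, 'joint_positions': array([-1.03115812e-01,  8.79471133e-02,  1.37224121e+00, -2.20948183e-05,
        1.68359614e+00, -1.03092765e-01]), 'qd': array([-1.82121983e-03, -4.41649611e-04, -4.64184989e-05, -1.13902357e-03,
       -7.29090832e-04,  5.68951992e-04]), 'joint_efforts': array([ 1.28542815e-03, -3.40182602e+01, -3.02423716e+01,  7.18220207e-02,
        3.29729996e-02, -1.13141955e-04]), 'tcp_pos': array([5.49395860e-01, 4.08913138e-05, 1.78415173e-01]), 'tool_rot': array([-2.22027616e+00, -2.22021952e+00,  2.19659004e-03]), 'wrist_force': array([-0.36520686, -0.91917044,  0.11301217]), 'wrist_torque': array([-0.03918754, -0.01045423,  0.01077215]), 'grip_width': 0.09431926321702298}
scene {'fov_y': 56.14672242392665, 'cx': 323.29283491638535, 'cy': 197.87608811128277, 'k1': -0.05724382707937407, 'camera_from_world': array([[ 0.05203107,  0.99859333, -0.01020482, -0.03067522],
       [ 0.60053829, -0.03945194, -0.79862213, -0.2637493 ],
       [-0.79790133,  0.03542478, -0.60174626,  1.50978683],
       [ 0.        ,  0.        ,  0.        ,  1.        ]])}
side
[... 152 characters left out ...]
0.25615701, -0.02292317,  0.53806944],
       [-0.12087535,  0.53105891, -0.83866893,  0.17080949],
       [ 0.22700448, -0.80768807, -0.54415894,  1.05949796],
       [ 0.        ,  0.        ,  0.        ,  1.        ]])}
wrist {'fov_y': 70.31890003220983, 'cx': 314.7750031266278, 'cy': 199.80644518787247, 'k1': 0.015554852697199495, 'camera_from_world': array([[ 9.99996455e-01, -5.57268237e-04, -2.60384617e-03,
        -5.49362915e-01],
       [ 9.80906238e-05, -9.69483252e-01,  2.45157531e-01,
        -2.54540260e-02],
       [-2.66100376e-03, -2.45156917e-01, -9.69479760e-01,
         3.92463621e-01],
       [ 0.00000000e+00,  0.00000000e+00,  0.00000000e+00,
         1.00000000e+00]])}
```

```bash
python3 -c "
import cv2,numpy as np
a=[cv2.imread(f'pics/{n}0.png') for n in('scene','wrist')]
cv2.imwrite('pics/c0.png',cv2.resize(np.vstack(a),(480,600)))"
```

```text
(no output)
```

View pics/scene0.png

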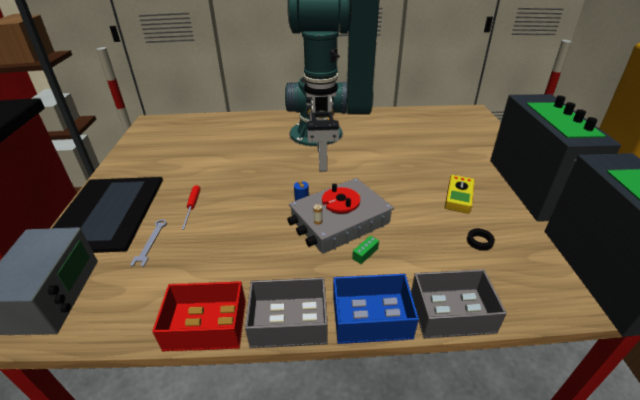

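View pics/wrist0.png

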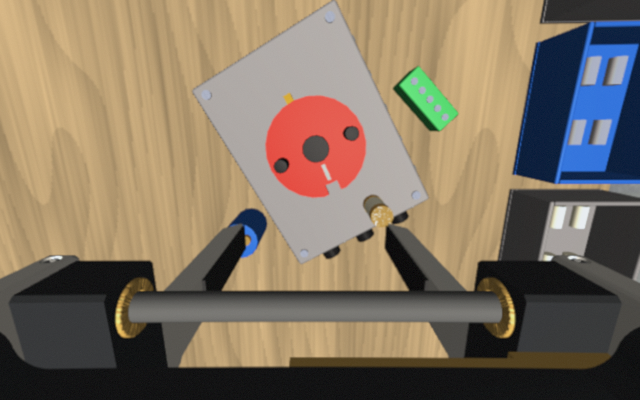

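The wrist view shows the dial at about (316,148), the pin at (289,98), the notch at (333,187) and the studs at (351,133) and (281,165). The fuse is at (380,212), and the notch needs about half a turn.

```bash
cat >> h.py <<'E'
def measure(name,img,zface=.084,box=None,m=None):
    """dial centre, notch & pin angles (deg), from colour masks"""
    m=m or bot.camera_model(name)
    hsv=cv2.cvtColor(img,cv2.COLOR_BGR2HSV); H,S,V=cv2.split(hsv)
    red=(((H<8)|(H>172))&(S>120)&(V>90)).astype(np.uint8)
    if box: k=np.zeros_like(red); k[box[1]:box[3],box[0]:box[2]]=1; red*=k
    cs,_=cv2.findContours(red,cv2.RETR_EXTERNAL,cv2.CHAIN_APPROX_NONE)
    c=max(cs,key=cv2.contourArea)[:,0].astype(float)
    P=np.array([onz(name,u,v,zface,m)[:2] for u,v in c])
    keep=np.ones(len(P),bool)
    for _ in range(8):
        A=np.c_[2*P[keep],np.ones(keep.sum())]; s=np.linalg.lstsq(A,(P[keep]**2).sum(1),rcond=None)[0]
        ctr=s[:2]; r=np.sqrt(s[2]+ctr@ctr); keep=abs(np.hypot(*(P-ctr).T)-r)<.0015
    out=dict(ctr=ctr,r=r,frac=keep.mean())
    # every pixel near the dial, mapped on the planes
    vs,us=np.mgrid[int(max(c[:,1].min()-30,0)):int(min(c[:,1].max()+30,400)),int(max(c[:,0].min()-30,0)):int(min(c[:,0].max()+30,640))]
    us,vs=us.ravel(),vs.ravel()
    def pts(mask,z,r0,r1):
        sel=mask[vs,us]; Q=np.array([onz(name,u,v,z,m)[:2] for u,v in zip(us[sel],vs[sel])]).reshape(-1,2)
        d=np.hypot(*(Q-ctr).T); return Q[(d>r0)&(d<r1)]
    ang=lambda Q:np.degrees(np.arctan2(*(Q.mean(0)-ctr)[::-1])) if len(Q) else None
    w=pts((S<70)&(V>150),zface,.015,.038); out["line"]=(ang(w),len(w))
    p=pts((H>18)&(H<32)&(S>140)&(V>110),.074,.046,.066); out["pin"]=(ang(p),len(p),p.mean(0) if len(p) else 0)
    n=pts(red==0,zface,.042,.050)
    b=pts((V<60),.106,.024,.050); 
    if len(n): 
        d=n-ctr; a=np.degrees(np.arctan2(d[:,1],d[:,0])); l=out["line"][0]
        if l is not None:
            e=(a-l+180)%360-180; q=abs(e)<14; out["notch"]=(l+e[q].mean() if q.any() else None,q.sum())
    if len(b):
        d=b-ctr;a=np.degrees(np.arctan2(d[:,1],d[:,0])); l=out["line"][0]
        if l is not None:
            for k,s in (("stud_a",-90),("stud_b",90)):
                e=(a-l-s+180)%360-180; q=abs(e)<40; out[k]=(b[q].mean(0),l+s+e[q].mean(),q.sum())
    return out
E
python3 - <<'E'
from h import *
for n,box in(("wrist",(200,50,420,240)),("scene",(310,175,370,225))):
    print(n,measure(n,cv2.imread(f"pics/{n}0.png"),box=box))
E
```

```text
wrist {'ctr': array([0.5502183 , 0.05062555]), 'r': np.float64(0.051629866164297544), 'frac': np.float64(0.9060402684563759), 'line': (np.float64(-65.33450264988477), 57), 'pin': (np.float64(119.24255916332638), 53, array([0.52199649, 0.10103457])), 'notch': (np.float64(-65.20712116924138), np.int64(94)), 'stud_a': (array([0.517703  , 0.03694613]), np.float64(-157.48731728266722), np.int64(38)), 'stud_b': (array([0.57876863, 0.06685417]), np.float64(29.492669338893805), np.int64(13))}
scene {'ctr': array([0.55861773, 0.0505295 ]), 'r': np.float64(0.05291512912162807), 'frac': np.float64(0.47959183673469385), 'line': (None, 0), 'pin': (None, 0, 0)}
```

move_arm:
  increments:
    - {"travel":[0.0075,-0.021,0],"twist":-35,"claw":0}
    - {"travel":[0.0075,-0.021,0],"twist":-35,"claw":0}
    - {"travel":[0.0075,-0.021,0],"twist":-35,"claw":0}
    - {"travel":[0.0075,-0.021,0],"twist":-35,"claw":0}
    - {"travel":[0.0075,-0.021,0],"twist":-35,"claw":0}
  squeeze: 20

```text
t: 0.57
tcp_pos: [0.5282, 0.0076, 0.1783]
tool_rot: [-1.441, -2.789, 0.001]
wrist_force: [-0.1, -1.4, -0.1]
grip_width: 0.0642
```

move_arm:
  increments:
    - {"travel":[0,0,0],"twist":-35,"claw":0}
    - {"travel":[0,0,0],"twist":-35,"claw":0}
    - {"travel":[0,0,0],"twist":-35,"claw":0}
    - {"travel":[0,0,0],"twist":-35,"claw":0}
    - {"travel":[0,0,0],"twist":-35,"claw":0}

```text
t: 0.98
tcp_pos: [0.5279, 0.0077, 0.1778]
tool_rot: [-0.526, -3.094, 0.0]
wrist_force: [0.0, 0.1, 0.1]
grip_width: 0.0307
```

move_arm:
  increments:
    - {"travel":[0,0,0],"twist":-35,"claw":0}
    - {"travel":[0,0,0],"twist":-35,"claw":0}
    - {"travel":[0,0,0],"twist":-35,"claw":0}
    - {"travel":[0,0,0],"twist":-35,"claw":0}
    - {"travel":[0,0,0],"twist":-35,"claw":0}

```text
t: 1.4
tcp_pos: [0.5276, 0.0077, 0.1773]
tool_rot: [0.438, -3.107, -0.002]
wrist_force: [-0.4, -0.1, -0.6]
grip_width: 0.0008
```

```bash
cat >> h.py <<'E'
from scipy.spatial.transform import Rotation as Ro
C=np.array([.5502,.0506])
def where():
    o=bot.observe(); R=Ro.from_rotvec(o["tool_rot"]).as_matrix(); p=o["tcp_pos"]
    d=R.T@np.r_[C-p[:2],0]
    print("t",round(o["t"],2),"p",p.round(4),"xang",np.degrees(np.arctan2(R[1,0],R[0,0])).round(2),"tilt",R[2,2].round(4),"F",o["wrist_force"].round(1),"q",o["joint_positions"].round(2),"axis in tool",d.round(4),"grip",round(o["grip_width"],4))
    return p,R
E
python3 -c "
from h import *
where()"
```

```text
t 1.4 p [0.5276 0.0077 0.1773] xang -163.96 tilt -1.0 F [-0.4 -0.1 -0.6] q [-0.09  0.04  1.42 -0.    1.68 -1.94] axis in tool [-0.0336  0.035  -0.0001] grip 0.0008
```

move_arm:
  increments:
    - {"travel":[0,0,0.02],"twist":-5,"claw":0}
    - {"travel":[0,0,0.04],"twist":-8.7,"claw":0}
    - {"travel":[0,0,0.06],"twist":-8.7,"claw":0}
    - {"travel":[0,0,0.06],"twist":-8.7,"claw":0}
    - {"travel":[0,0,0.06],"twist":-8.7,"claw":0}

```text
t: 1.82
tcp_pos: [0.5262, 0.0078, 0.116]
tool_rot: [0.671, -3.061, -0.004]
wrist_force: [0.4, 0.1, 1.0]
grip_width: 0.0002
```

```bash
python3 -c "
from h import *
where()
cv2.imwrite('pics/w1.png',bot.read_camera('wrist'))"
```

```text
t 1.82 p [0.5262 0.0078 0.116 ] xang -155.27 tilt -1.0 F [0.4 0.1 1. ] q [-0.09  0.06  1.52  0.    1.56 -2.1 ] axis in tool [-0.0397  0.0288 -0.0002] grip 0.0002
```

View pics/w1.png

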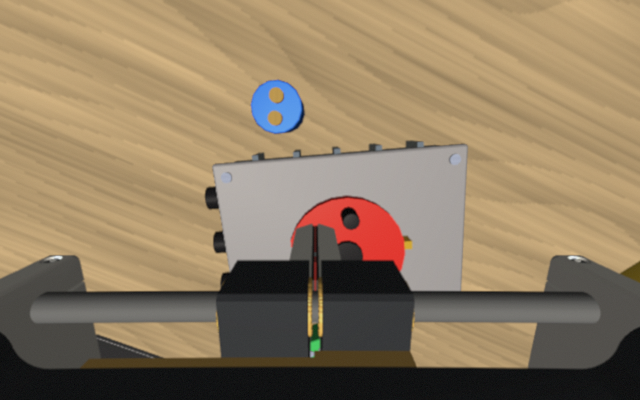

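move_arm:
  increments:
    - {"travel":[0.001,0,0.011],"twist":0,"claw":0}
    - {"travel":[0.001,0,0.022],"twist":0,"claw":0}
    - {"travel":[0.0015,0.003,0.022],"twist":0,"claw":0}
    - {"travel":[0.0015,0.006,0.022],"twist":0,"claw":0}
    - {"travel":[0.0015,0.006,0.022],"twist":0,"claw":0}

```text
t: 2.28
tcp_pos: [0.5231, 0.0131, 0.0957]
tool_rot: [0.673, -3.064, -0.003]
wrist_force: [-0.4, -0.4, 0.7]
grip_width: 0.0009
```

```bash
cat >> h.py <<'E'
def arc(total,r=.038,y=.0195,z=.094,n=5,step=7):
    p,R=where(); A=(R.T@np.r_[C-p[:2],0])[:2]
    for i in range(1,n+1):
        th=np.radians(min(step*i,total)); Q=np.array([[np.cos(th),-np.sin(th)],[np.sin(th),np.cos(th)]])
        g=A-Q@np.array([-r,y]); print(np.r_[g,p[2]-z].round(4),round(np.degrees(th),1))
E
python3 -c "
from h import *
arc(35)"
```

```text
t 2.28 p [0.5231 0.0131 0.0957] xang -155.24 tilt -1.0 F [-0.4 -0.4  0.7] q [-0.08  0.06  1.56  0.    1.52 -2.09] axis in tool [-0.0403  0.0227 -0.0001] grip 0.0009
[-0.0002  0.008   0.0017] 7.0
[0.0013 0.013  0.0017] 14.0
[0.0022 0.0181 0.0017] 21.0
[0.0024 0.0233 0.0017] 28.0
[0.002  0.0285 0.0017] 35.0
```

move_arm:
  increments:
    - {"travel":[0,0.007,0.001],"twist":7,"claw":0}
    - {"travel":[0.0013,0.013,0.001],"twist":14,"claw":0}
    - {"travel":[0.0022,0.018,0.001],"twist":21,"claw":0}
    - {"travel":[0.0024,0.0233,0.001],"twist":28,"claw":0}
    - {"travel":[0.002,0.0285,0.001],"twist":35,"claw":0}

```text
t: 2.7
tcp_pos: [0.5096, 0.0384, 0.0956]
tool_rot: [-0.289, -3.125, -0.001]
wrist_force: [0.2, -0.1, -1.0]
grip_width: 0.0005
```

```bash
python3 -c "
from h import *
cv2.imwrite('pics/s1.png',cv2.resize(bot.read_camera('side')[100:300,160:480],(800,500)))
arc(35)"
```

```text
t 2.75 p [0.5093 0.0394 0.0956] xang 169.24 tilt -1.0 F [0.  0.4 0.8] q [-0.03  0.04  1.59  0.    1.52 -1.42] axis in tool [-0.0381  0.0187 -0.0001] grip 0.0004
[0.002  0.0039 0.0016] 7.0
[0.0035 0.0089 0.0016] 14.0
[0.0044 0.0141 0.0016] 21.0
[0.0046 0.0193 0.0016] 28.0
[0.0042 0.0245 0.0016] 35.0
```

View pics/s1.png

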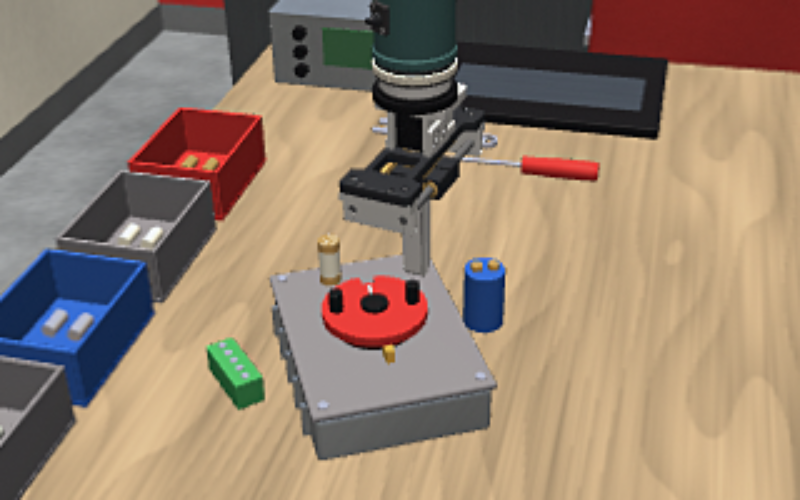

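```bash
python3 -c "
from h import *
f=lambda u,v,z:print(onz('side',160+u*.4,100+v*.4,z))
f(417,275,.0956);f(412,283,.106);f(335,291,.106);f(374,302,.090);f(389,349,.074)
print(measure('side',bot.read_camera('side'),box=(280,205,340,245)))"
```

```text
[0.51825014 0.00589338 0.0956    ]
[0.5162587  0.03507203 0.106     ]
[0.58600732 0.06503717 0.106     ]
[0.55047412 0.05285128 0.09      ]
[0.52288222 0.10158408 0.074     ]
{'ctr': array([0.54985158, 0.05679276]), 'r': np.float64(0.05061312970532782), 'frac': np.float64(0.18115942028985507), 'line': (np.float64(-67.41999916159996), 3), 'pin': (np.float64(118.83919866147316), 22, array([0.52254133, 0.10638951])), 'notch': (np.float64(-63.52546737308721), np.int64(2)), 'stud_a': (array([0.51424656, 0.04876297]), np.float64(-167.2243802275391), np.int64(47)), 'stud_b': (array([0.5816764, 0.0792546]), np.float64(34.3601977539735), np.int64(43))}
```

```bash
python3 -c "
from h import *
where()
a=bot.read_camera('side')[100:300,200:440];b=bot.read_camera('scene')[80:280,220:460]
cv2.imwrite('pics/s2.png',cv2.resize(np.hstack([a,b]),(800,333),interpolation=cv2.INTER_CUBIC))
T=lambda n,p:(lambda m:(lambda q:(m['cx']+200/np.tan(np.radians(m['fov_y'])/2)*q[0]/q[2],m['cy']+200/np.tan(np.radians(m['fov_y'])/2)*q[1]/q[2]))((np.array(m['camera_from_world'])@np.r_[p,1])[:3]))(bot.camera_model(n))
p=bot.observe()['tcp_pos']; print(T('side',p),T('scene',p)); where()"
```

```text
t 2.8 p [0.5096 0.0388 0.0955] xang 169.84 tilt -1.0 F [ 0.3 -0.5 -0.4] q [-0.04  0.04  1.59  0.    1.52 -1.43] axis in tool [-0.0379  0.0188 -0.0001] grip 0.0005
(np.float64(327.1310143989727), np.float64(217.79879430934324)) (np.float64(335.09214832352836), np.float64(185.24145978234262))
t 2.9 p [0.5097 0.0381 0.0953] xang 169.96 tilt -1.0 F [ 0.4  0.6 -0.2] q [-0.04  0.04  1.59  0.    1.52 -1.43] axis in tool [-0.0377  0.0193 -0.0001] grip 0.0005
```

View pics/s2.png

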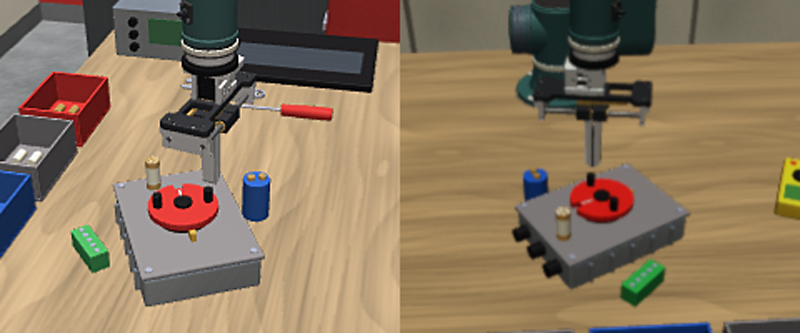

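```bash
python3 -c "
from h import *
print(bot.hold_point_z)
o1,d1=ray('side',326.6,209.8);o2,d2=ray('scene',335.8,179.5)
s=np.linalg.lstsq(np.c_[d1,-d2],o2-o1,rcond=None)[0];a,b=o1+d1*s[0],o2+d2*s[1];print(a,b,np.linalg.norm(a-b))
m=measure('wrist',bot.read_camera('wrist'));print(m['ctr'],m['r'])
# stud A
o1,d1=ray('side',200+208*.6,100+187*.6);o2,d2=ray('scene',220+190*.6,80+174*.6)
s=np.linalg.lstsq(np.c_[d1,-d2],o2-o1,rcond=None)[0];a,b=o1+d1*s[0],o2+d2*s[1];print(a,b)
where()"
```

```text
0.0188
[0.5109937  0.03776653 0.11873104] [0.51261485 0.03967742 0.11659337] 0.003293823730970245
[0.53837672 0.0552562 ] 0.04069059003996386
[0.51693675 0.03223674 0.10695235] [0.51871832 0.03433398 0.1046496 ]
t 2.95 p [0.5097 0.038  0.0952] xang 169.91 tilt -1.0 F [-0.  -0.9 -0.2] q [-0.04  0.04  1.59  0.    1.52 -1.43] axis in tool [-0.0377  0.0195 -0.0002] grip 0.0003
```

The two views put the fingertip about 21 mm above the reported TCP (z 0.1175 against 0.095), so the tip passed over the stud. The dial hasn't moved. I'll back off and go lower.

move_arm:
  increments:
    - {"travel":[-0.004,-0.006,0],"twist":-7,"claw":0}
    - {"travel":[-0.009,-0.012,0],"twist":-14,"claw":0}
    - {"travel":[-0.014,-0.018,0],"twist":-21,"claw":0}
    - {"travel":[-0.02,-0.023,0],"twist":-28,"claw":0}
    - {"travel":[-0.024,-0.027,0],"twist":-35,"claw":0}

```text
t: 3.37
tcp_pos: [0.5291, 0.0063, 0.0952]
tool_rot: [0.688, -3.062, -0.001]
wrist_force: [0.4, -0.9, -0.9]
grip_width: 0.0003
```

move_arm:
  increments:
    - {"travel":[0,0,0.005],"twist":0,"claw":0}
    - {"travel":[0,0,0.01],"twist":0,"claw":0}
    - {"travel":[0,0,0.014],"twist":0,"claw":0}
    - {"travel":[0,0,0.018],"twist":0,"claw":0}
    - {"travel":[0,0,0.018],"twist":0,"claw":0}

```text
t: 3.78
tcp_pos: [0.528, 0.0067, 0.0757]
tool_rot: [0.687, -3.059, -0.003]
wrist_force: [-0.4, -0.8, 0.0]
grip_width: 0.0003
```

```bash
python3 -c "
from h import *
arc(28,y=.0215,z=.075)
a=bot.read_camera('side')[140:260,240:400]
cv2.imwrite('pics/s3.png',cv2.resize(a,(640,480),interpolation=cv2.INTER_CUBIC))"
```

```text
t 3.78 p [0.528  0.0067 0.0757] xang -154.69 tilt -1.0 F [-0.4 -0.8  0. ] q [-0.09  0.09  1.58 -0.    1.48 -2.11] axis in tool [-0.0389  0.0302 -0.0001] grip 0.0003
[0.0015 0.0135 0.0007] 7.0
[0.0032 0.0185 0.0007] 14.0
[0.0043 0.0238 0.0007] 21.0
[0.0048 0.0291 0.0007] 28.0
[0.0048 0.0291 0.0007] 28.0
```

View pics/s3.png

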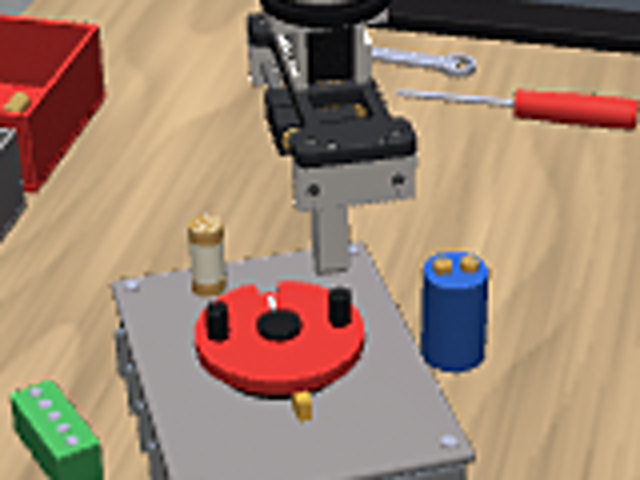

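```bash
python3 -c "
from h import *
o,d=ray('side',240+331/4,140+270/4)
for y in (.0067,.012,.018): print(o+d*(y-o[1])/d[1])
b=bot.read_camera('scene'); c=b[110:210,270:430]
g=c.astype(int); np.set_printoptions(linewidth=250)
T=np.array(bot.camera_model('scene')['camera_from_world']);m=bot.camera_model('scene');f=200/np.tan(np.radians(m['fov_y'])/2)
for z in(.0757,.0957,.1057):
  q=T@[.528,.0067,z,1];u,v=m['cx']+f*q[0]/q[2],m['cy']+f*q[1]/q[2];print(z,u,v)
u=int(u);
for v in range(165,196): print(v,b[v,u-4:u+5].mean(1).astype(int))
"
```

```text
[0.52846631 0.0067     0.10218888]
[0.52711577 0.012      0.10591437]
[0.52558685 0.018      0.1101319 ]
0.0757 324.26887297325425 195.2214053106626
0.0957 324.20604303574544 189.38188337150348
0.1057 324.174074852794 186.41070572750712
165 [73 67 71 76 81 83 81 88 90]
166 [74 73 87 90 89 86 82 89 90]
167 [74 72 86 90 89 81 80 89 90]
168 [75 76 85 91 86 72 71 88 90]
169 [76 80 87 90 85 66 61 88 91]
170 [76 81 88 91 85 65 55 87 90]
171 [76 79 88 90 85 62 53 86 90]
172 [77 80 88 91 84 63 52 86 91]
173 [76 81 91 91 85 62 52 87 91]
174 [77 84 99 92 85 62 52 87 91]
175 [ 77  85 100  92  84  63  53  86  90]
176 [77 85 99 92 86 62 52 86 90]
177 [77 84 98 92 85 63 52 87 90]
178 [77 83 96 92 85 63 52 86 91]
179 [77 81 91 91 85 63 52 86 91]
180 [76 80 87 90 85 63 52 87 91]
181 [77 80 88 90 84 63 52 87 92]
182 [78 81 89 91 85 63 52 86 91]
183 [78 81 90 91 85 63 52 86 91]
184 [77 81 91 91 85 62 53 86 91]
185 [79 81 92 91 84 62 53 86 91]
186 [91 83 92 91 85 64 52 86 90]
187 [103  88  91  90  88  73  53  87  91]
188 [112 103  95  92  91  78  56  89 101]
189 [119 116 110 101  93  81  62  95 104]
190 [119 113 122 122 106  99  96  98  94]
191 [122 116 123 125 115 106 103  91  85]
192 [123 121 121 119 109  96  88  84  85]
193 [122 121 119 113  97  86  84  84  84]
194 [122 120 118 102  87  84  85  85  85]
195 [121 119 113  93  85  84  84  85  84]
```

move_arm:
  increments:
    - {"travel":[0,0,0.003],"twist":0,"claw":0}
    - {"travel":[0,0,0.006],"twist":0,"claw":0}
    - {"travel":[0,0,0.0075],"twist":0,"claw":0}
    - {"travel":[0,0.003,0.0075],"twist":0,"claw":0}
    - {"travel":[0,0.006,0.0075],"twist":0,"claw":0}

```text
t: 4.3
tcp_pos: [0.5259, 0.0122, 0.0692]
tool_rot: [0.687, -3.061, -0.002]
wrist_force: [-0.5, -0.1, -0.1]
grip_width: 0.0004
```

```bash
python3 -c "
from h import *
arc(35,y=.0205,z=.068)"
```

```text
t 4.3 p [0.5259 0.0122 0.0692] xang -154.69 tilt -1.0 F [-0.5 -0.1 -0.1] q [-0.08  0.09  1.59  0.    1.47 -2.1 ] axis in tool [-0.0384  0.0244 -0.0001] grip 0.0004
[0.0018 0.0087 0.0012] 7.0
[0.0034 0.0137 0.0012] 14.0
[0.0044 0.0189 0.0012] 21.0
[0.0048 0.0241 0.0012] 28.0
[0.0045 0.0294 0.0012] 35.0
```

move_arm:
  increments:
    - {"travel":[0.0015,0.0085,0],"twist":7,"claw":0}
    - {"travel":[0.0034,0.0137,0],"twist":14,"claw":0}
    - {"travel":[0.0044,0.019,0],"twist":21,"claw":0}
    - {"travel":[0.0048,0.024,0],"twist":28,"claw":0}
    - {"travel":[0.0045,0.0294,0],"twist":35,"claw":0}

```text
t: 4.72
tcp_pos: [0.5095, 0.0358, 0.0695]
tool_rot: [-0.275, -3.126, 0.004]
wrist_force: [1.0, -2.1, -1.6]
grip_width: 0.0006
```

```bash
python3 -c "
from h import *
arc(35,y=.0195,z=.069)
a=bot.read_camera('side')[140:260,240:400]
cv2.imwrite('pics/s4.png',cv2.resize(a,(640,480),interpolation=cv2.INTER_CUBIC))"
```

```text
t 4.72 p [0.5095 0.0358 0.0695] xang 169.94 tilt -1.0 F [ 1.  -2.1 -1.6] q [-0.04  0.05  1.63 -0.    1.46 -1.43] axis in tool [-0.0375  0.0217 -0.0002] grip 0.0006
[0.0026 0.007  0.0005] 7.0
[0.0041 0.012  0.0005] 14.0
[0.005  0.0171 0.0005] 21.0
[0.0052 0.0224 0.0005] 28.0
[0.0048 0.0276 0.0005] 35.0
```

View pics/s4.png

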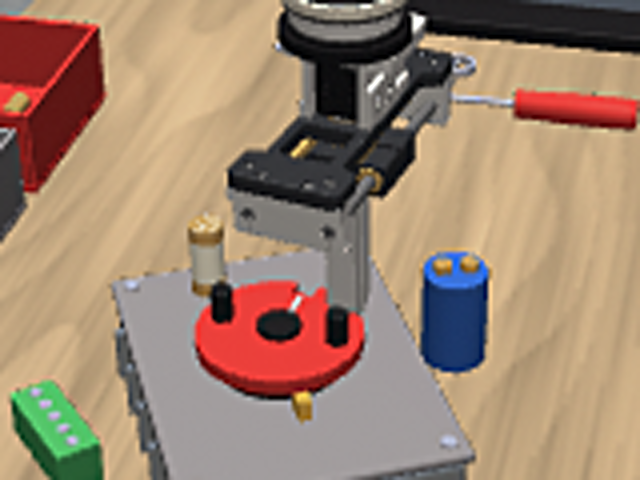

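move_arm:
  increments:
    - {"travel":[0.0025,0.007,0],"twist":7,"claw":0}
    - {"travel":[0.004,0.012,0],"twist":14,"claw":0}
    - {"travel":[0.005,0.017,0],"twist":21,"claw":0}
    - {"travel":[0.0052,0.0224,0],"twist":28,"claw":0}
    - {"travel":[0.0048,0.0276,0],"twist":35,"claw":0}

```text
t: 5.18
tcp_pos: [0.509, 0.0639, 0.0695]
tool_rot: [-1.213, -2.895, 0.008]
wrist_force: [-0.6, -4.5, -0.2]
grip_width: 0.0007
```

```bash
python3 -c "
from h import *
arc(35,y=.0195,z=.069)"
```

```text
t 5.18 p [0.509  0.0639 0.0695] xang 134.54 tilt -1.0 F [-0.6 -4.5 -0.2] q [ 0.02  0.06  1.62 -0.    1.47 -0.76] axis in tool [-0.0384  0.02   -0.0001] grip 0.0007
[0.0017 0.0053 0.0005] 7.0
[0.0032 0.0103 0.0005] 14.0
[0.0041 0.0154 0.0005] 21.0
[0.0043 0.0207 0.0005] 28.0
[0.004  0.0259 0.0005] 35.0
```

move_arm:
  increments:
    - {"travel":[0.0017,0.0053,0],"twist":7,"claw":0}
    - {"travel":[0.0032,0.0103,0],"twist":14,"claw":0}
    - {"travel":[0.0041,0.0154,0],"twist":21,"claw":0}
    - {"travel":[0.0043,0.0207,0],"twist":28,"claw":0}
    - {"travel":[0.004,0.026,0],"twist":35,"claw":0}

```text
t: 5.6
tcp_pos: [0.5238, 0.0846, 0.0694]
tool_rot: [-2.032, -2.394, 0.013]
wrist_force: [-2.5, -2.2, 0.9]
grip_width: 0.0004
```

```bash
python3 -c "
from h import *
arc(35,y=.0195,z=.069)
i=bot.read_camera('side')
cv2.imwrite('pics/s5.png',cv2.resize(i[140:260,240:400],(640,480),interpolation=cv2.INTER_CUBIC))"
```

```text
t 5.6 p [0.5238 0.0846 0.0694] xang 99.35 tilt -1.0 F [-2.5 -2.2  0.9] q [ 0.06  0.1   1.58 -0.    1.47 -0.11] axis in tool [-0.0379  0.0205 -0.    ] grip 0.0004
[0.0022 0.0058 0.0004] 7.0
[0.0037 0.0108 0.0004] 14.0
[0.0046 0.016  0.0004] 21.0
[0.0048 0.0212 0.0004] 28.0
[0.0044 0.0264 0.0004] 35.0
```

View pics/s5.png

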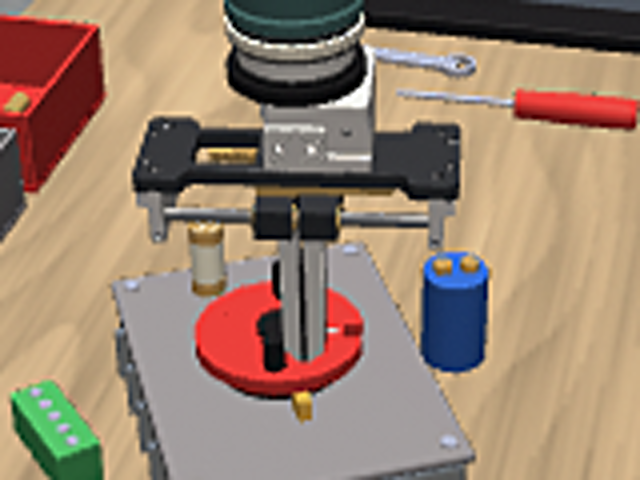

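move_arm:
  increments:
    - {"travel":[0.002,0.0056,0],"twist":7,"claw":0}
    - {"travel":[0.0037,0.0108,0],"twist":14,"claw":0}
    - {"travel":[0.0046,0.016,0],"twist":21,"claw":0}
    - {"travel":[0.0048,0.0212,0],"twist":28,"claw":0}
    - {"travel":[0.0044,0.0264,0],"twist":35,"claw":0}

```text
t: 6.07
tcp_pos: [0.5491, 0.0941, 0.069]
tool_rot: [-2.662, -1.667, 0.013]
wrist_force: [-0.9, -0.3, 0.2]
grip_width: 0.0007
```

```bash
python3 -c "
from h import *
arc(25,y=.0195,z=.069,step=5)"
```

```text
t 6.07 p [0.5491 0.0941 0.069 ] xang 64.1 tilt -1.0 F [-0.9 -0.3  0.2] q [ 0.07  0.16  1.51 -0.    1.48  0.52] axis in tool [-0.0387  0.02    0.0002] grip 0.0007
[ 0.0009  0.0039 -0.    ] 5.0
[ 0.0021  0.0074 -0.    ] 10.0
[ 0.0031  0.011  -0.    ] 15.0
[ 0.0037  0.0146 -0.    ] 20.0
[ 0.004   0.0184 -0.    ] 25.0
```

move_arm:
  increments:
    - {"travel":[0.0009,0.0037,0],"twist":5,"claw":0}
    - {"travel":[0.0021,0.0074,0],"twist":10,"claw":0}
    - {"travel":[0.0031,0.011,0],"twist":15,"claw":0}
    - {"travel":[0.0037,0.0146,0],"twist":20,"claw":0}
    - {"travel":[0.004,0.0184,0],"twist":25,"claw":0}

```text
t: 6.48
tcp_pos: [0.567, 0.0907, 0.069]
tool_rot: [-2.959, -1.053, 0.014]
wrist_force: [-1.4, 0.9, 0.5]
grip_width: 0.0005
```

move_arm:
  increments:
    - {"travel":[0,-0.005,0],"twist":0,"claw":0}
    - {"travel":[0,-0.01,0],"twist":0,"claw":0}
    - {"travel":[-0.03,-0.03,-0.04],"twist":0,"claw":0}
    - {"travel":[-0.08,-0.04,-0.08],"twist":0,"claw":0}
    - {"travel":[-0.08,-0.04,-0.1],"twist":0,"claw":0}

```text
t: 6.9
tcp_pos: [0.4808, 0.0735, 0.161]
tool_rot: [-2.954, -1.06, 0.024]
wrist_force: [0.3, 0.2, 0.8]
grip_width: 0.0004
```

```bash
python3 -c "
from h import *
where()
i=bot.read_camera('wrist'); cv2.imwrite('pics/w6.png',i)
r=measure('wrist',i); print(r)"
```

```text
t 6.9 p [0.4808 0.0735 0.161 ] xang 39.49 tilt -0.9999 F [0.3 0.2 0.8] q [ 0.04 -0.04  1.54 -0.    1.66  0.92] axis in tool [ 0.039   0.0618 -0.001 ] grip 0.0004
{'ctr': array([0.55462918, 0.04626733]), 'r': np.float64(0.05395459143096812), 'frac': np.float64(0.7926136363636364), 'line': (np.float64(130.71156252868752), 60), 'pin': (np.float64(118.92632029243529), 72, array([0.52586577, 0.09831563])), 'notch': (np.float64(129.5122400637575), np.int64(106)), 'stud_a': (array([0.57952066, 0.07677843]), np.float64(50.78287875047687), np.int64(46)), 'stud_b': (array([0.52431607, 0.02403244]), np.float64(215.95621732923195), np.int64(151))}
```

View pics/w6.png

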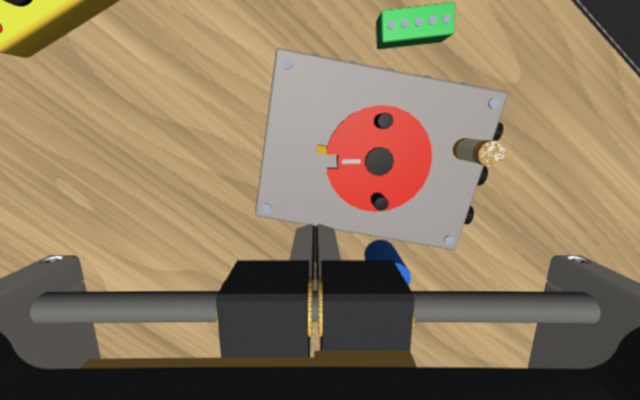

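```bash
python3 -c "
from h import *
where()
for _ in range(2):
  m=bot.camera_model('wrist');r=measure('wrist',bot.read_camera('wrist'),m=m,box=(290,80,470,230)); print({k:r[k] for k in('ctr','r','frac','line','notch','pin')})
where()"
```

```text
t 6.95 p [0.4832 0.0725 0.1715] xang 39.42 tilt -1.0 F [0.1 0.2 4.3] q [ 0.03 -0.05  1.52 -0.    1.67  0.92] axis in tool [0.0379 0.0594 0.0001] grip 0.0007
{'ctr': array([0.55035347, 0.05033089]), 'r': np.float64(0.05169262578737032), 'frac': np.float64(0.8064516129032258), 'line': (np.float64(130.0200314483766), 66), 'notch': (np.float64(129.6544669627958), np.int64(103)), 'pin': (np.float64(119.08160344375737), 64, array([0.52266491, 0.10011502]))}
{'ctr': array([0.55028917, 0.05034625]), 'r': np.float64(0.051679623892001966), 'frac': np.float64(0.8023598820058997), 'line': (np.float64(130.09229957822404), 67), 'notch': (np.float64(129.09260696166828), np.int64(102)), 'pin': (np.float64(119.16080432802296), 63, array([0.52249556, 0.10015705]))}
t 7.05 p [0.4857 0.0735 0.167 ] xang 39.36 tilt -1.0 F [ 0.2 -0.4 -0.2] q [ 0.04 -0.04  1.53 -0.    1.66  0.92] axis in tool [0.0353 0.0586 0.0001] grip 0.0006
```

move_arm:
  increments:
    - {"travel":[0.025,0.009,0],"twist":0,"claw":0}
    - {"travel":[0.05,0.018,0],"twist":0,"claw":0}
    - {"travel":[0.074,0.0265,0.01],"twist":0,"claw":0}
    - {"travel":[0.074,0.0265,0.03],"twist":0,"claw":0}
    - {"travel":[0.074,0.0265,0.05],"twist":0,"claw":0}

```text
t: 7.47
tcp_pos: [0.5606, 0.101, 0.1147]
tool_rot: [2.955, 1.063, -0.002]
wrist_force: [0.5, -0.5, 0.4]
grip_width: 0.0004
```

```bash
sed -i 's/^C=.*/C=np.array([.5503,.0504])/' h.py; python3 -c "
from h import *
where()"
```

```text
t 7.47 p [0.5606 0.101  0.1147] xang 39.58 tilt -1.0 F [ 0.5 -0.5  0.4] q [ 0.08  0.15  1.43 -0.    1.56  0.96] axis in tool [-0.0402  0.0324  0.0001] grip 0.0004
```

move_arm:
  increments:
    - {"travel":[-0.001,0,0.015],"twist":0,"claw":0}
    - {"travel":[-0.002,0,0.03],"twist":0,"claw":0}
    - {"travel":[-0.002,0,0.04],"twist":0,"claw":0}
    - {"travel":[-0.002,0,0.0455],"twist":0,"claw":0}
    - {"travel":[-0.002,0,0.0455],"twist":0,"claw":0}

```text
t: 7.88
tcp_pos: [0.5577, 0.0998, 0.0668]
tool_rot: [-2.955, -1.066, 0.008]
wrist_force: [-0.8, 0.4, 0.0]
grip_width: 0.0002
```

```bash
python3 -c "
from h import *
p,R=where(); g=np.array([.5742,.0867,.069]); print(R.T@(g-p))"
```

```text
t 7.88 p [0.5577 0.0998 0.0668] xang 39.66 tilt -1.0 F [-0.8  0.4  0. ] q [ 0.08  0.18  1.5  -0.    1.47  0.96] axis in tool [-0.0373  0.0333  0.0001] grip 0.0002
[ 0.00428851  0.0206391  -0.00229958]
```

move_arm:
  increments:
    - {"travel":[0,0.006,-0.002],"twist":0,"claw":0}
    - {"travel":[0.001,0.011,-0.002],"twist":3,"claw":0}
    - {"travel":[0.003,0.016,-0.002],"twist":7,"claw":0}
    - {"travel":[0.0043,0.0206,-0.002],"twist":11.2,"claw":0}
    - {"travel":[0.0043,0.0206,-0.002],"twist":11.2,"claw":0}

```text
t: 8.3
tcp_pos: [0.5754, 0.0863, 0.07]
tool_rot: [3.046, 0.77, -0.005]
wrist_force: [-1.0, -0.0, -0.2]
grip_width: 0.0001
```

move_arm:
  increments:
    - {"travel":[0,-0.005,0],"twist":0,"claw":0}
    - {"travel":[0,-0.01,0],"twist":0,"claw":0}
    - {"travel":[-0.03,-0.03,-0.04],"twist":0,"claw":0}
    - {"travel":[-0.08,-0.04,-0.08],"twist":0,"claw":0}
    - {"travel":[-0.08,-0.04,-0.1],"twist":0,"claw":0}

```text
t: 8.72
tcp_pos: [0.4872, 0.085, 0.1619]
tool_rot: [-3.044, -0.774, 0.014]
wrist_force: [0.7, 0.1, 0.8]
grip_width: 0.0005
```

```bash
python3 -c "
from h import *
bot.read_camera('side')
for _ in range(3):
  m=bot.camera_model('wrist');i=bot.read_camera('wrist');r=measure('wrist',i,m=m,box=(250,60,480,260)); print({k:r[k] for k in('ctr','r','frac','line','notch','pin') if k in r})
cv2.imwrite('pics/w7.png',i)
where()"
```

```text
{'ctr': array([0.55024369, 0.05037418]), 'r': np.float64(0.05172624840513304), 'frac': np.float64(0.8970099667774086), 'line': (np.float64(118.84601204138208), 68), 'notch': (np.float64(118.03904713192122), np.int64(104)), 'pin': (np.float64(118.66950574340417), 113, array([0.52442885, 0.09758558]))}
{'ctr': array([0.55025036, 0.05035031]), 'r': np.float64(0.05172965487213385), 'frac': np.float64(0.8047337278106509), 'line': (np.float64(118.77469249942476), 67), 'notch': (np.float64(117.97089443942049), np.int64(104)), 'pin': (np.float64(118.70958307551832), 112, array([0.52438859, 0.09756905]))}
{'ctr': array([0.5501955 , 0.05034387]), 'r': np.float64(0.05174415895477311), 'frac': np.float64(0.8029411764705883), 'line': (np.float64(118.49030881384232), 68), 'notch': (np.float64(117.82383022826501), np.int64(104)), 'pin': (np.float64(118.63403561967893), 120, array([0.52452613, 0.09735835]))}
t 8.92 p [0.4913 0.0851 0.1654] xang 28.46 tilt -1.0 F [0.1 0.3 0.4] q [ 0.06 -0.03  1.52 -0.    1.65  1.13] axis in tool [0.0353 0.0586 0.0002] grip 0.0003
```

move_arm:
  increments:
    - {"travel":[0.018,0.03,0],"twist":0,"claw":0}
    - {"travel":[0.0353,0.0586,0],"twist":0,"claw":0}
    - {"travel":[0.0353,0.0586,0.03],"twist":0,"claw":0}
    - {"travel":[0.0353,0.0586,0.06],"twist":0,"claw":0}
    - {"travel":[0.0353,0.0586,0.08],"twist":0,"claw":0}

```text
t: 9.33
tcp_pos: [0.549, 0.0502, 0.0803]
tool_rot: [-3.044, -0.772, 0.006]
wrist_force: [0.0, 0.3, -0.4]
grip_width: 0.0006
```

```bash
python3 -c "
from h import *
where()"
```

```text
t 9.33 p [0.549  0.0502 0.0803] xang 28.47 tilt -1.0 F [ 0.   0.3 -0.4] q [-0.01  0.13  1.52 -0.    1.49  1.06] axis in tool [ 0.0013  0.0005 -0.    ] grip 0.0006
```

Centred over the hub. I'll press down in small steps and watch the force.

move_arm:
  increments:
    - {"travel":[0.001,0,0.004],"twist":0,"claw":0}
    - {"travel":[0.001,0,0.008],"twist":0,"claw":0}
    - {"travel":[0.001,0,0.011],"twist":0,"claw":0}
    - {"travel":[0.001,0,0.013],"twist":0,"claw":0}
    - {"travel":[0.001,0,0.015],"twist":0,"claw":0}

```text
t: 9.75
tcp_pos: [0.5509, 0.0508, 0.0667]
tool_rot: [3.045, 0.773, -0.002]
wrist_force: [0.6, 0.3, 0.2]
grip_width: 0.0003
```

move_arm:
  increments:
    - {"travel":[0,0,0.001],"twist":0,"claw":0}
    - {"travel":[0,0,0.002],"twist":0,"claw":0}
    - {"travel":[0,0,0.003],"twist":0,"claw":0}
    - {"travel":[0,0,0.004],"twist":0,"claw":0}
    - {"travel":[0,0,0.004],"twist":0,"claw":0}

```text
t: 10.17
tcp_pos: [0.5515, 0.0509, 0.0637]
tool_rot: [3.045, 0.773, 0.001]
wrist_force: [0.0, -0.0, 3.2]
grip_width: 0.0006
```

move_arm:
  increments:
    - {"travel":[0,0,0.001],"twist":0,"claw":0}
    - {"travel":[0,0,0.002],"twist":0,"claw":0}
    - {"travel":[0,0,0.003],"twist":0,"claw":0}
    - {"travel":[0,0,0.004],"twist":0,"claw":0}
    - {"travel":[0,0,0.005],"twist":0,"claw":0}

```text
t: 10.58
tcp_pos: [0.5516, 0.0509, 0.0587]
tool_rot: [3.045, 0.773, 0.001]
wrist_force: [-2.0, -0.5, 3.5]
grip_width: 0.0002
```

move_arm:
  increments:
    - {"travel":[0,0,0.001],"twist":0,"claw":0}
    - {"travel":[0,0,0.002],"twist":0,"claw":0}
    - {"travel":[0,0,0.003],"twist":0,"claw":0}
    - {"travel":[0,0,0.004],"twist":0,"claw":0}
    - {"travel":[0,0,0.005],"twist":0,"claw":0}

```text
t: 11.0
tcp_pos: [0.5516, 0.0509, 0.0542]
tool_rot: [3.045, 0.773, 0.001]
wrist_force: [-3.5, 0.5, 9.8]
grip_width: 0.0005
```

move_arm:
  increments:
    - {"travel":[0,0,0.001],"twist":0,"claw":0}
    - {"travel":[0,0,0.002],"twist":0,"claw":0}
    - {"travel":[0,0,0.002],"twist":0,"claw":0}

```text
t: 11.25
tcp_pos: [0.5517, 0.0509, 0.0542]
tool_rot: [3.044, 0.773, 0.002]
wrist_force: [-5.1, 0.3, 12.0]
grip_width: 0.0007
```

move_arm:
  increments:
    - {"travel":[0,0,0.002],"twist":0,"claw":0}
    - {"travel":[0,0,0.0035],"twist":0,"claw":0}
    - {"travel":[0,0,0.0035],"twist":0,"claw":0}

```text
t: 11.5
tcp_pos: [0.5518, 0.0509, 0.0541]
tool_rot: [3.044, 0.773, 0.004]
wrist_force: [-7.9, -0.6, 16.9]
grip_width: 0.0004
```

move_arm:
  increments:
    - {"travel":[0,0,-0.01],"twist":0,"claw":0}
    - {"travel":[0,0,-0.04],"twist":0,"claw":0}
    - {"travel":[0,0,-0.075],"twist":0,"claw":0}
    - {"travel":[-0.04,-0.03,-0.11],"twist":0,"claw":0}
    - {"travel":[-0.06,-0.058,-0.11],"twist":0,"claw":0}

```text
t: 11.92
tcp_pos: [0.4822, 0.069, 0.1647]
tool_rot: [3.043, 0.769, 0.013]
wrist_force: [-0.2, -0.2, 1.5]
grip_width: 0.0003
```

```bash
python3 -c "
from h import *
bot.read_camera('side')
bot.read_camera('side')
where()
i=bot.read_camera('wrist')
for z in (.074,.084): r=measure('wrist',i,zface=z,box=(220,60,500,260)); print(z,{k:r[k] for k in('ctr','r','frac','line','notch','pin') if k in r})
s=bot.read_camera('side')[140:260,240:400]
cv2.imwrite('pics/f8.png',np.hstack([cv2.resize(i[60:240,240:480],(400,300)),cv2.resize(s,(400,300),interpolation=cv2.INTER_CUBIC)]))"
```

```text
t 12.02 p [0.4774 0.0715 0.164 ] xang 28.62 tilt -1.0 F [ 0.  -0.4 -0.4] q [ 0.03 -0.06  1.55  0.    1.65  1.1 ] axis in tool [0.0539 0.0534 0.0004] grip 0.0007
0.074 {'ctr': array([0.5516929 , 0.04966114]), 'r': np.float64(0.05145094809297395), 'frac': np.float64(0.898360655737705), 'line': (np.float64(119.19255940301166), 60), 'notch': (np.float64(117.89926434421433), np.int64(110)), 'pin': (np.float64(118.9244933347543), 115, array([0.52562652, 0.09683264]))}
0.084 {'ctr': array([0.551324  , 0.05152947]), 'r': np.float64(0.04971114804723997), 'frac': np.float64(0.898360655737705), 'line': (np.float64(119.1925594030103), 60), 'notch': (np.float64(118.12804662998988), np.int64(118)), 'pin': (np.float64(119.58701940254264), 101, array([0.52514371, 0.09763944]))}
```

View pics/f8.png

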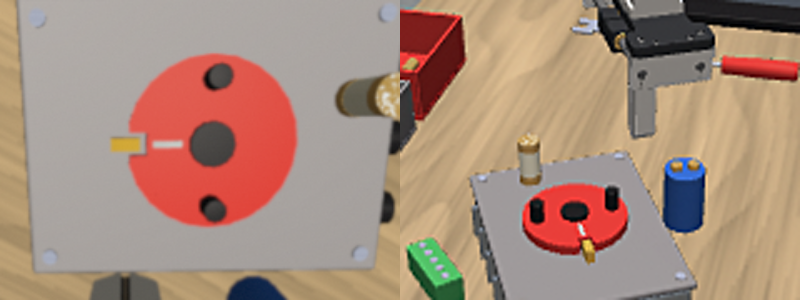

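Both views show the pin sitting in the notch and the dial low on the lid. The dial radius fits a face height of 74 mm, so it is home, and the arm is clear.

```bash
python3 -c "
from h import *
where(); print(bot.hand_in())"
```

```text
t 12.12 p [0.4795 0.0702 0.1616] xang 28.55 tilt -1.0 F [ 0.7  0.5 -1.3] q [ 0.03 -0.06  1.55 -0.    1.64  1.1 ] axis in tool [0.0527 0.0512 0.0003] grip 0.0008
the job is handed in; nothing more can be done
None
```

The dial is turned and fully home by my checks, and the job is handed in at about 12.1 s. I pushed stud_a about 176° clockwise with the shut fingertips. I then pressed the hub straight down and raised the arm clear.

- **Alignment before pressing:** the notch line was at 118.5–118.8° and the pin at about 118.7°, well inside the 3.7° the fit allows.
- **Pressing:** the dial went down about 10 mm, from TCP z 0.064 to 0.054. It then stopped firmly, with no further movement at 17 N.
- **Final pictures:** the pin sits in the notch. The dial's measured radius is 51.5 mm if its face is at 74 mm, but only 49.7 mm if at the starting 84 mm, so it is home. The fuse, capacitor and terminal block look undisturbed. The other loose items were out of reach of the moves, and I did not check them again.

**What disagreed:** the fingertips were about 22–26 mm higher than the reported TCP. My first push therefore passed over the stud without touching it, so I went lower and used the measured offset from then on. The last sideways force while pressing was about 8 N and dropped away when the arm lifted.

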